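# Slide case from the railed shelf into its carrier

### The arm

A 6-joint arm with a two-finger parallel gripper is mounted at the origin on a cart in front of the work surface, level with it; the furniture and walls round the work are solid. World frame = base frame: x ahead of the robot, y to its left, z up, the work surface at z = 0. Lengths are in mm, angles in degrees, forces in N, time in s.
With the tool pointing down it reaches from about 300 to 850 mm from the base axis. Payload 4.2 kg.
Tool frame: the origin (TCP) lies on the centre line of the jaws, within the pads' length; the fingertips stand 14 mm ahead of it and the grasp point (between the pads) lies 5 mm behind it; x points along the fingers, y is the direction in which the jaws open and shut, and the axes are right-handed (so a half turn about x gives the same grasp; the last joint's range is limited). The gripper opens to 91 mm and grips with 3 to 60 N. Pads are 32 mm wide; open, the fingers measure 118 mm over their backs; the gripper's body (76 mm by 178 mm) begins 60 mm behind the grasp point.
Start: joints at [-77.865, 18.312, 89.639, -0, 72.044, -1.146], TCP at [132.096, -559.636, 227.976] pointing down, gripper open.
Joint ranges: [-177.97, 177.97], [-48.28, 115.42], [12.27, 149.76], [-77.06, 257.06], [2.81, 150.46], [-146.56, 146.56]. Speed limits (degrees/s): [147.25, 147.25, 180, 180, 180, 180].

### API

Orientations are given as [roll, pitch, yaw] about the fixed x, y, z axes, in that order (R = Rz(yaw) Ry(pitch) Rx(roll)).
In Python, from workcell import readout, optics, env gives the robot as it stands.
- The arm moves only by the shell command python3 -m creep 'ROWS' [OPENING] [FORCE]. ROWS is JSON, a list of rows, each an object with "translation": the shift along the world's x, y, z in cm, a list of three; "delta_rot": the turn, a rotation vector about the world's x, y, z in rad, a list of three. In form: [{"translation": [dx, dy, dz], "delta_rot": [rx, ry, rz]}, ...]. A call has 1 to 5 rows; each row shifts and turns the commanded pose from where the row before left it; what a row does not reach is not made up. A row lasts 1/12 s, in which the tool goes at most 41.7 mm and 7.16 degrees, less where a joint would pass 70% of its speed; a pose out of reach is approached as far as the arm can. A call with a gripper value outside its range is refused whole. OPENING is the gripper's target within -1 to 1 (fully open at 1, half-way at 0, shut at -1), set as the call begins (- or left out, the last holds). The fingers move at their own pace and stop on an object; FORCE is the grip in N (left out, the last holds). Time passes only in rows, so rows that do not move let the fingers close. It gives the time, the measured TCP pose, the force and the opening at its end, in the units of the state.
- readout.state(): the state, without advancing time (a new reading comes with each control period).
- optics.grab_frame(name): name is "side" or "top"; returns (picture, depth): 480x640x3 uint8, red, green, blue; 480x640 float32, mm along the optical axis (not along the pixel's ray), 0 where there is no reading.
- optics.camera_params(name): a dict with "mtx" (3x3 intrinsics, pixels), "R" (3x3) and "t" (3): a world point X has camera coordinates R X + t. Camera axes: x right, y down, z forward; pixel columns grow to the right and rows downward; lengths in mm; the calibration is good to about 2 mm. A picture is of the moment at which its call begins. camera_params takes no time and is no camera call.
- env.job_done(): hands the job in, once; it reports no verdict.
The state is a dict: "time_s": time; "qpos": joint angles; "qvel": joint speeds; "effort": joint torques, N m; "ee_pos": TCP position; "ee_rot": TCP orientation; "force": force on the tool from outside, world axes, zero at the start; "torque": the same for the moment, N m; "gripper_width": finger opening in mm.
Only numpy, scipy, OpenCV 4.12 (cv2) and the standard library are available. Lean on these libraries where they do the work, as an engineer would, in place of code of your own. Each camera call takes 0.05 s, during which the arm holds its last target.

### The job

Lift the tall blue slide case up out of its place on the low shelf and bring it forward over the red front rail without knocking the rail. Stand it upright on the bare bench in front of the shelf and let go; then take it again so that it fits, and lower it gently, upright and fully down, between the yellow end plates of the carrier, and let go. Leave the other things where they stand.

Things in the scene. Friction and masses are not known exactly. Their poses are not given: they have to be found in the camera images.
- case_centre (a point): centre (half-way up) of the loose slide case: closed blue box 58 x 38 mm in plan, 100 mm high, black lid seam, white labels, yellow mark on top; 0.15 to 0.31 kg. x runs through the narrow edges (58 mm apart), y through the broad faces (38 mm apart), z up. Starts upright in one of the shelf's four places, x within 0.1 rad of the shelf's x; there only the narrow edges are free to grip.
- shelf: fixed low white shelf; origin at the centre of its underside on the bench, x to its back, y left, z up. Board 130 (x) x 276 (y) mm, top 50 mm above the bench. Four places at y = -96, -32, 32, 96 mm between steel wire hoops 5 mm thick, which span x = -32 to 32 mm and rise 104 mm above the board, about 10 mm from the case's broad faces. 20 mm high lip along the back, x = 63 mm. Open above.
- rail: red retaining rail of the shelf, fixed, same frame as the shelf: a bar along y at x = -60 mm (6 mm thick), its top 30 mm above the board, 80 mm above the bench.
- carrier_bay (a point): fixed carrier: this point is the centre of its bay on the grey floor, 10 mm above the bench. x runs from one yellow end plate to the other: 70 mm between them, 6 mm thick, 56 mm wide, 104 mm high, top 15 mm flared outward. Across (y) 52 mm between lips 12 mm high, open above: only the case's broad faces can be gripped here. The case may stand either way round. Left or right in front of the shelf.
- amber_bottle: amber bottle with black cap, 48 mm wide, 95 mm high, loose, in a place of the shelf; origin at the centre of its underside. Leave it.
- red_cup: specimen cup with red lid, 53 mm wide, 59 mm high, loose, in a place of the shelf; origin at the centre of its underside. Leave it.
- white_cup: specimen cup with white lid, 53 mm wide, 59 mm high, loose, in a place of the shelf; origin at the centre of its underside. Leave it.
- blue_box: low blue cardboard box, 84 x 62 mm, 40 mm high, loose, on the bench on the side opposite to the carrier; origin at the centre of its underside. Leave it. Between it and the carrier, in front of the shelf, the bench is bare (at least x = 0.38 to 0.50, y = -0.10 to 0.10 m).
Mind the look-alikes: they are no part of the job. Leave any turquoise look-alike of the part that bears carrier_bay alone.

How it is judged (in metres and radians):
On the way:
1. the case stands upright on the bare bench in front of the shelf, let go and at rest (height (world z) of case_centre between 0.045 and 0.055 m and angle between case_centre's own z axis and vertical below 0.08 rad and x of case_centre in the frame of shelf below -0.085 m and contact force between the fingers and slide_case below 0.05 N and linear speed of slide_case below 0.02 m/s), for 0.2 s.
At the end, for the whole second after the job is handed in: The slide case stands upright (within 0.06 rad) in the carrier, its underside on the bay's floor (within 4 mm) and its centre within 10 mm along and 12 mm across the bay's centre, released and at rest (x of case_centre in the frame of carrier_bay between -0.01 and 0.01 m and y of case_centre in the frame of carrier_bay between -0.012 and 0.012 m and z of case_centre in the frame of carrier_bay between 0.046 and 0.054 m and angle between case_centre's own z axis and vertical below 0.06 rad and contact force between the fingers and slide_case below 0.05 N and linear speed of slide_case below 0.02 m/s); the robot touches nothing.
It fails at once if the case knocks against the rail (over 6 N) (contact force between slide_case and rail above 6 N).
It fails at once if the robot pushes on the rail (over 6 N) (contact force between any of the fingers, the arm and rail above 6 N).
It fails at once if the case falls or is dropped (over 0.45 m/s, not held) (linear speed of slide_case above 0.45 m/s and contact force between the fingers and slide_case below 0.05 N).
It fails at once if the bottle, a cup or the cardboard box is moved by more than 20 mm or tipped over (distance of any of amber_bottle, red_cup, white_cup, blue_box from where it was at the start of the episode above 0.02 m or angle between any of amber_bottle, red_cup, white_cup's own z axis and vertical above 0.5 rad).
It also fails if it takes over 64 s, if anything falls off the work surface, if the arm or the gripper's body presses on something with over 40 N, if the wrist force passes 120 N, or if a joint passes its speed limit or range.

## Working session

There is one attempt and no reset: what is moved stays moved. The work goes in short steps, Python scripts to look and compute and a shell command to move; the robot and the scene stay as the last step left them, time stands still between calls to the robot, and variables do not carry over. Pictures are saved under pics/ and viewed, and the job is handed in when it is done.

```bash
ls; mkdir -p pics
python3 - <<'E'
from workcell import readout, optics
import cv2
for n in ("side","top"):
    p,d=optics.grab_frame(n)
    cv2.imwrite(f"pics/{n}0.png",p[:,:,::-1])
    import numpy as np
    np.save(f"pics/{n}0d.npy",d)
    c=optics.camera_params(n); R=c["R"];print(n,c["mtx"],R,c["t"],-np.array(R).T@np.array(c["t"]))
print(readout.state())
E
```

```text
pics
side [[551.3959319    0.         320.91330816]
 [  0.         551.3959319  244.04632875]
 [  0.           0.           1.        ]] [[-0.92472432  0.38011555 -0.01992744]
 [ 0.21771389  0.48524718 -0.84683873]
 [-0.31222683 -0.78743085 -0.53147631]] [ 540.75467885  -41.69311465 1368.79446522] [936.50053311 892.51319211 702.95033958]
top [[466.83833728   0.         316.6490812 ]
 [  0.         466.83833728 242.14288327]
 [  0.           0.           1.        ]] [[-0.02991055 -0.99935277 -0.01998477]
 [-0.99216026  0.03211053 -0.12077635]
 [ 0.1213399   0.01621561 -0.99247856]] [  12.42256288  580.78012753 1042.25284082] [ 450.13167559  -23.13540032 1104.806358  ]
{'time_s': 0.1, 'qpos': array([-7.78667215e+01,  1.83485056e+01,  8.96986970e+01,  1.54824675e-03,
        7.20432726e+01, -1.14597724e+00]), 'qvel': array([-0.03565421,  0.0247939 , -0.16579975,  0.01937116, -0.11116727,
        0.02582458]), 'effort': array([-6.53049437e-05, -4.13333023e+01, -2.32510650e+01,  7.28521426e-02,
        4.22268372e-02, -5.36359164e-05]), 'ee_pos': array([ 131.99609253, -559.21402066,  227.20391409]), 'ee_rot': array([-92.07812616,  89.90951288, 101.20065107]), 'force': array([-0.00990726,  0.12343476, -0.13911177]), 'torque': array([ 0.04677296, -0.0234631 ,  0.00362852]), 'gripper_width': 91.13121845011379}
```

View pics/side0.png

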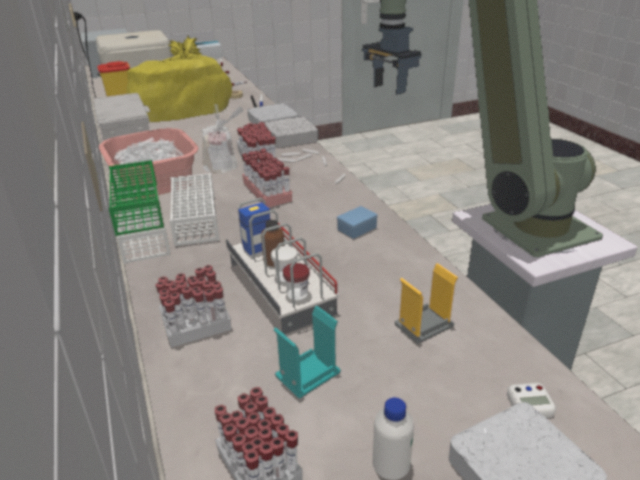

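View pics/top0.png

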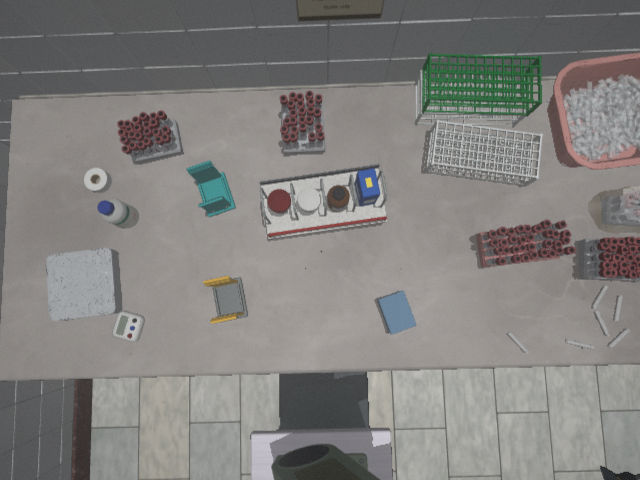

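The top view shows the tall blue case with its yellow mark in the right-hand shelf place at (368,187). The yellow carrier is at (227,299).

Things that could be mistaken for my targets:
- **Low blue box:** at (396,312), not the tall case.
- **Turquoise carrier:** at (213,190), not the yellow one.
- **Blue-capped bottle:** at (105,208).

I choose the case at (368,187) and the carrier at (227,299), and check both in a close crop.

```bash
cat > h.py <<'E'
import numpy as np, cv2
from workcell import optics
def cam(n):
    c=optics.camera_params(n); return [np.array(c[k],float) for k in("mtx","R","t")]
def ray(n,uv,z):
    K,R,t=cam(n); d=R.T@np.linalg.inv(K)@np.array([uv[0],uv[1],1.]); o=-R.T@t
    return o+d*(z-o[2])/d[2]
def proj(n,X):
    K,R,t=cam(n); c=K@(R@np.array(X,float)+t); return c[:2]/c[2]
def cloud(n,d):
    K,R,t=cam(n); v,u=np.mgrid[0:480,0:640]
    P=np.stack([(u-K[0,2])/K[0,0]*d,(v-K[1,2])/K[1,1]*d,d],-1)
    return (P-t)@R
E
python3 - <<'E'
import cv2,numpy as np
from h import *
a=cv2.imread("pics/top0.png"); s=cv2.imread("pics/side0.png")
c1=cv2.resize(a[155:245,250:400],None,fx=5,fy=5,interpolation=cv2.INTER_CUBIC)
cv2.imwrite("pics/c_top.png",c1)
c2=cv2.resize(a[265:335,190:260],None,fx=5,fy=5,interpolation=cv2.INTER_CUBIC)
c3=cv2.resize(s[190:340,225:345],None,fx=3,fy=3,interpolation=cv2.INTER_CUBIC)
m=np.zeros((450,720,3),np.uint8); m[:350,:350]=c2; m[:450,360:720]=c3
cv2.imwrite("pics/c_b.png",m)
hsv=cv2.cvtColor(a,cv2.COLOR_BGR2HSV); d=np.load("pics/top0d.npy"); P=cloud("top",d)
hs=cv2.cvtColor(s,cv2.COLOR_BGR2HSV); ds=np.load("pics/side0d.npy"); Ps=cloud("side",ds)
def rep(name,cam_,hsv,P,roi,lo,hi,zs):
    x0,y0,x1,y1=roi; m=np.zeros(hsv.shape[:2],np.uint8)
    m[y0:y1,x0:x1]=cv2.inRange(hsv[y0:y1,x0:x1],lo,hi)
    cs,_=cv2.findContours(m,cv2.RETR_EXTERNAL,cv2.CHAIN_APPROX_NONE)
    for c in sorted(cs,key=cv2.contourArea)[::-1][:4]:
        if cv2.contourArea(c)<10: continue
        r=cv2.minAreaRect(c); q=P[c[:,0,1],c[:,0,0]]
        bx=np.array([ray(cam_,p,zs) for p in cv2.boxPoints(r)])
        print(name,np.round(r[0],1),cv2.contourArea(c),"zmed",np.round(np.median(q,0),0),"ctr",np.round(bx.mean(0),1),"box",np.round(bx[:,:2],0).tolist())
rep("case","top",hsv,P,(340,155,400,215),(105,120,40),(130,255,255),150)
rep("mark","top",hsv,P,(340,155,400,215),(20,100,100),(35,255,255),150)
rep("box","top",hsv,P,(370,285,425,340),(95,60,60),(125,255,255),40)
rep("plate","top",hsv,P,(190,265,260,335),(12,120,100),(35,255,255),110)
rep("rail","top",hsv,P,(255,205,400,245),(0,120,60),(8,255,255),80)
rep("plateS","side",hs,Ps,(390,255,465,345),(12,120,100),(35,255,255),110)
E
```

```text
case [368.2 182.7] 416.5 zmed [ 688. -117.  150.] ctr [ 688.5 -118.9  150. ] box [[713.0, -96.0], [720.0, -132.0], [664.0, -142.0], [657.0, -106.0]]
mark [368.5 182. ] 32.0 zmed [ 690. -119.  151.] ctr [ 689.9 -119.6  150. ] box [[699.0, -115.0], [698.0, -125.0], [681.0, -124.0], [682.0, -114.0]]
box [396.7 312.1] 930.0 zmed [ 416. -181.   39.] ctr [ 416.3 -180.9   40. ] box [[446.0, -139.0], [465.0, -197.0], [387.0, -222.0], [368.0, -165.0]]
plate [216.7 280.9] 107.5 zmed [496. 209. 111.] ctr [495.5 208.9 110. ] box [[496.0, 237.0], [506.0, 184.0], [495.0, 181.0], [485.0, 234.0]]
plate [223.5 318.2] 86.5 zmed [416. 194. 110.] ctr [416.3 194.7 110. ] box [[416.0, 223.0], [425.0, 168.0], [416.0, 167.0], [407.0, 221.0]]
rail [327.5 225.8] 69.5 zmed [611. -31.  80.] ctr [611.3 -31.5  80. ] box [[598.0, 97.0], [628.0, -160.0], [624.0, -160.0], [595.0, 97.0]]
plateS [441.9 291.2] 928.5 zmed [417. 197.  64.] ctr [449.4 242.6 110. ] box [[513.0, 291.0], [416.0, 167.0], [385.0, 196.0], [484.0, 316.0]]
plateS [411.1 307. ] 801.0 zmed [494. 213.  47.] ctr [522.  259.2 110. ] box [[577.0, 317.0], [500.0, 185.0], [465.0, 203.0], [546.0, 332.0]]
```

View pics/c_top.png

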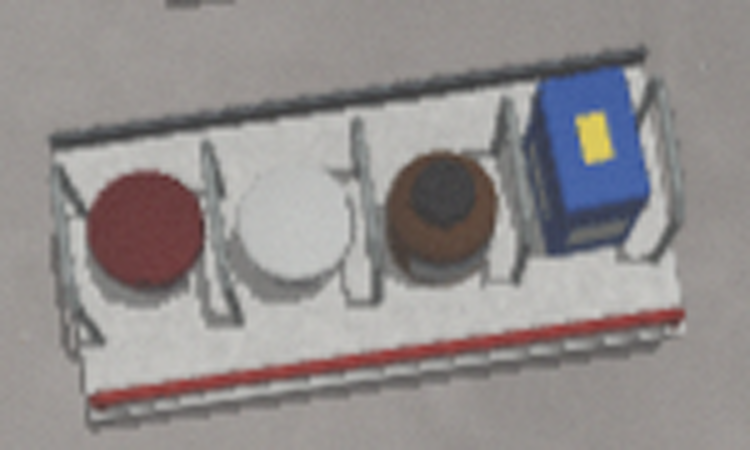

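View pics/c_b.png

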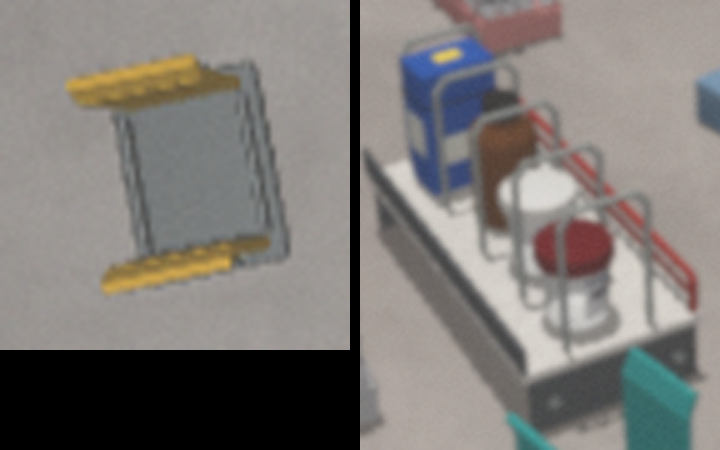

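The crops confirm it. The case is a tall blue box with a yellow mark, in the right-most shelf place between hoops, and the yellow carrier has a grey floor. Next I refine the poses.

Run:
```python
import cv2,numpy as np
from h import *
from workcell import readout
from scipy.spatial.transform import Rotation as Ro
st=readout.state(); R=Ro.from_euler('xyz',st['ee_rot'],degrees=True).as_matrix(); print(np.round(R,3))
d=np.load("pics/top0d.npy"); P=cloud("top",d); a=cv2.imread("pics/top0.png"); hsv=cv2.cvtColor(a,cv2.COLOR_BGR2HSV)
m=np.zeros((480,640),bool); m[155:215,345:395]=True
q=P[m&(P[...,2]>143)&(P[...,2]<156)&((cv2.inRange(hsv,(100,100,40),(130,255,255))>0)|(cv2.inRange(hsv,(20,100,100),(35,255,255))>0))]
r=cv2.minAreaRect(q[:,:2].astype(np.float32)); print("case top",len(q),r,q.mean(0))
# crop edges
for A,B in [((540,80),(560,208)),((625,68),(648,192)),((540,80),(625,68)),((560,208),(648,192))]:
    p=[ray("top",(250+x/5,155+y/5),150) for x,y in(A,B)]; v=p[1]-p[0]; print(np.round(p,1)[:,:2].tolist(),np.linalg.norm(v),np.degrees(np.arctan2(v[1],v[0])))
# carrier floor: grey pixels near z 10, hsv
for A in [(113,112),(240,90),(265,235),(145,250),(130,107),(235,90)]:
    print(A,np.round(ray("top",(190+A[0]/5,265+A[1]/5),10),1))
# plates from side & top depth: points z 30..95
s=cv2.imread("pics/side0.png"); hs=cv2.cvtColor(s,cv2.COLOR_BGR2HSV); Ps=cloud("side",np.load("pics/side0d.npy"))
mk=cv2.inRange(hs,(12,120,100),(35,255,255))>0; 
for roi in [(395,275,425,340),(428,262,460,325)]:
    mm=np.zeros_like(mk); mm[roi[1]:roi[3],roi[0]:roi[2]]=1
    q=Ps[mk&mm]; print("side plate z range",np.percentile(q[:,2],[2,98]))
    q=q[(q[:,2]>25)&(q[:,2]<95)]; 
    r=cv2.minAreaRect(q[:,:2].astype(np.float32)); print(len(q),q.mean(0),r, np.percentile(q,[5,95],0).round())
```

```text
[[-0.     0.23  -0.973]
 [ 0.002 -0.973 -0.23 ]
 [-1.    -0.002 -0.   ]]
case top 438 ((689.6387939453125, -119.1289291381836), (57.84651184082031, 37.461585998535156), 9.613678932189941) [ 688.19913269 -118.85676512  150.17901473]
[[714.2, -98.7], [659.3, -104.8]] 55.277144976664715 -173.67791060739944
[[718.1, -134.4], [664.8, -141.6]] 53.78681229045493 -172.34768714765738
[[714.2, -98.7], [718.1, -134.4]] 35.968012557579115 -83.7821730976073
[[659.3, -104.8], [664.8, -141.6]] 37.24442137641315 -81.46306269788944
(113, 112) [485.  241.9  10. ]
(240, 90) [493.4 182.1  10. ]
(265, 235) [425.8 171.   10. ]
(145, 250) [420.5 227.2  10. ]
(130, 107) [487.1 233.9  10. ]
(235, 90) [493.5 184.4  10. ]
side plate z range [ 14.3701752 113.8176714]
616 [494.50989215 217.20213892  60.8807552 ] ((494.95172119140625, 215.28143310546875), (8.280892372131348, 53.39806365966797), 14.314484596252441) [[489. 193.  30.]
 [499. 239.  92.]]
side plate z range [ 15.15919645 113.40039066]
630 [419.9130419  203.30236873  60.51997325] ((419.65478515625, 202.07931518554688), (7.68884801864624, 54.49563980102539), 10.672547340393066) [[415. 179.  28.]
 [425. 226.  92.]]
```

Run:
```python
import cv2,numpy as np
a=cv2.imread("pics/top0.png"); s=cv2.imread("pics/side0.png")
cv2.imwrite("pics/c_car.png",cv2.resize(a[270:330,198:258],None,fx=10,fy=10,interpolation=cv2.INTER_LINEAR))
cv2.imwrite("pics/c_carS.png",cv2.resize(s[255:345,390:470],None,fx=6,fy=6,interpolation=cv2.INTER_LINEAR))
```

```text
(no output)
```

View pics/c_car.png

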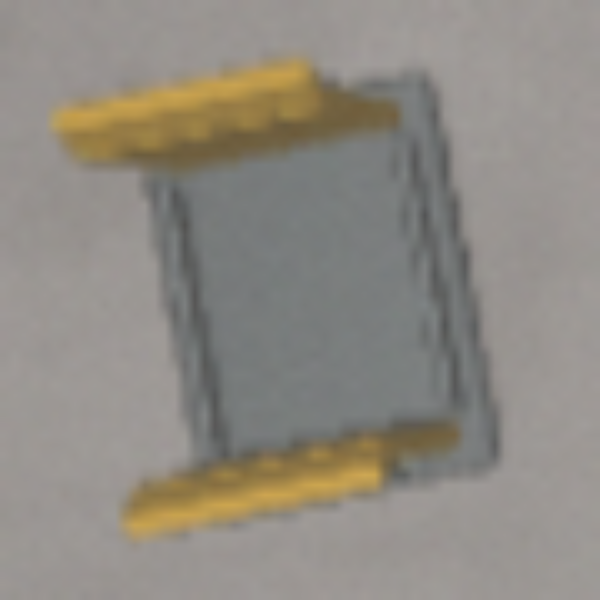

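View pics/c_carS.png

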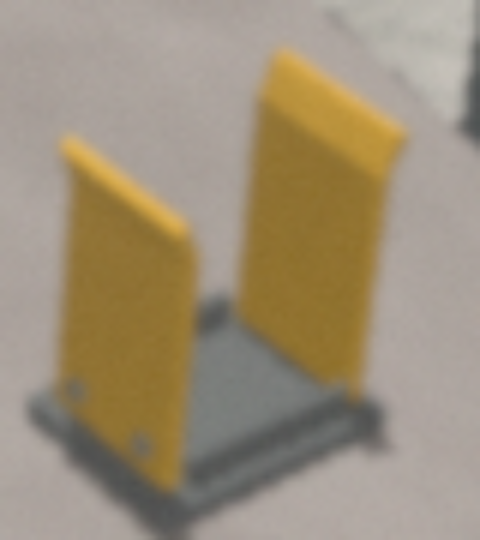

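Run:
```python
import numpy as np
from h import *
T=lambda x,y,z:ray("top",(198+(x+.5)/10-.5,270+(y+.5)/10-.5),z)
S=lambda x,y,z:ray("side",(390+(x+.5)/6-.5,255+(y+.5)/6-.5),z)
z=114
pt=[T(55,118,z),T(315,72,z),T(126,525,z),T(385,478,z)]
ps=[S(65,140,z),S(190,230,z),S(280,52,z),S(408,132,z)]
print("top",np.round(pt,1)[:,:2].tolist(),np.mean(pt,0).round(1)); print("side",np.round(ps,1)[:,:2].tolist(),np.mean(ps,0).round(1))
l=[T(160,180,22),T(205,460,22)]; r=[T(420,130,22),T(470,410,22)]
print("lips",np.round(l,1)[:,:2].tolist(),np.round(r,1)[:,:2].tolist(),np.mean(l+r,0))
# base plane outer corners right
print([T(*p,10).round(1)[:2].tolist() for p in [(430,75),(495,465),(188,165),(225,455),(400,130),(445,410),(400,125),(460,435)]])
for v in [np.subtract(pt[1],pt[0]),np.subtract(pt[3],pt[2]),np.subtract(ps[1],ps[0]),np.subtract(ps[3],ps[2]),l[1]-l[0],r[1]-r[0]]: print(np.linalg.norm(v),np.degrees(np.arctan2(v[1],v[0])))
# floor cloud
P=cloud("top",np.load("pics/top0d.npy")); q=P[270:330,198:258].reshape(-1,3); 
f=q[(q[:,2]>17)&(q[:,2]<28)]; print(len(f),f.mean(0))
```

```text
top [[495.1, 237.1], [503.2, 181.6], [409.2, 222.2], [417.4, 167.4]] [456.2 202.1 114. ]
side [[502.4, 186.6], [491.3, 240.7], [417.4, 172.4], [405.6, 225.0]] [454.2 206.2 114. ]
lips [[484.2, 236.8], [419.7, 226.6]] [[493.9, 176.2], [429.2, 165.3]] [456.74490877 201.2448374   22.        ]
[[507.2, 175.9], [416.2, 161.7], [487.9, 233.1], [420.3, 224.7], [494.5, 183.1], [429.2, 173.2], [495.7, 183.1], [423.3, 169.8]]
56.149524520199286 -81.74899446789941
55.37070044900438 -81.50554886307548
55.25076932587673 101.57119165828396
53.96535968703085 102.67103014348861
65.33482859280014 -171.01419035208121
65.56497470099727 -170.41814896389434
133 [455.22077049 202.36226197  21.63661991]
```

```bash
python3 -m creep '[{"translation":[3.1,2.4,0.3],"delta_rot":[0,0,0.12]},{"translation":[3.1,2.4,0.3],"delta_rot":[0,0,0.12]},{"translation":[3.1,2.4,0.3],"delta_rot":[0,0,0.12]},{"translation":[3.1,2.4,0.3],"delta_rot":[0,0,0.12]},{"translation":[3.1,2.4,0.3],"delta_rot":[0,0,0.12]}]' 1
```

```text
time_s: 0.52
ee_pos: [288.0, -438.2, 242.7]
ee_rot: [-113.2, 90.0, 114.8]
force: [-0.0, -0.1, 0.3]
gripper_width: 90.8
```

Run:
```python
import cv2,numpy as np
from h import *
s=cv2.imread("pics/side0.png"); hs=cv2.cvtColor(s,cv2.COLOR_BGR2HSV); Ps=cloud("side",np.load("pics/side0d.npy"))
m=np.zeros((480,640),bool); m[195:255,230:285]=1
q=Ps[m&(cv2.inRange(hs,(20,100,100),(35,255,255))>0)]; print(len(q),q.mean(0))
uv=np.argwhere(m&(cv2.inRange(hs,(20,100,100),(35,255,255))>0)).mean(0)[::-1]; print(uv,ray("side",uv,150))
q=Ps[m&(Ps[...,2]>146)&(Ps[...,2]<152)&((cv2.inRange(hs,(100,100,40),(130,255,255))>0)|(cv2.inRange(hs,(20,100,100),(35,255,255))>0))]; print(len(q),cv2.minAreaRect(q[:,:2].astype(np.float32)))
```

```text
14 [ 687.65456684 -118.86311771  149.2832959 ]
[253.28571429 208.14285714] [ 687.9805461  -117.54970031  150.        ]
179 ((689.4957885742188, -115.47933959960938), (60.038150787353516, 38.75352478027344), 14.519035339355469)
```

```bash
python3 -m creep '[{"translation":[3.1,2.45,0.3],"delta_rot":[0,0,0.12]},{"translation":[3.1,2.45,0.3],"delta_rot":[0,0,0.12]},{"translation":[3.1,2.45,0.3],"delta_rot":[0,0,0.12]},{"translation":[3.1,2.45,0.3],"delta_rot":[0,0,0.12]},{"translation":[3.1,2.45,0.3],"delta_rot":[0,0,0.12]}]' && python3 -m creep '[{"translation":[3.1,2.45,0],"delta_rot":[0,0,0.12]},{"translation":[3.1,2.45,0],"delta_rot":[0,0,0.12]},{"translation":[3.1,2.45,0],"delta_rot":[0,0,0.03]},{"translation":[3.1,2.45,0],"delta_rot":[0,0,0.03]},{"translation":[3.1,2.45,0],"delta_rot":[0,0,0]}]'
python3 - <<'E'
from workcell import readout
from scipy.spatial.transform import Rotation as Ro
import numpy as np
st=readout.state(); R=Ro.from_euler('xyz',st['ee_rot'],degrees=True).as_matrix(); print(st['ee_pos'],np.round(R,4).tolist(), "yaw",np.degrees(np.arctan2(R[1,1],R[0,1])),st['qpos'])
E
```

```text
time_s: 0.93
ee_pos: [443.1, -315.5, 257.8]
ee_rot: [-113.8, 90.0, 148.6]
force: [0.9, -0.7, -0.6]
gripper_width: 91.2
time_s: 1.35
ee_pos: [598.2, -193.0, 257.5]
ee_rot: [-109.9, 89.9, 169.4]
force: [-1.1, -1.3, 0.7]
gripper_width: 91.2
[ 598.18083716 -192.9993811   257.48455462] [[-0.0009, 0.9869, 0.1616], [0.0002, 0.1616, -0.9869], [-1.0, -0.0008, -0.0003]] yaw 9.299709079339257 [-1.89265830e+01  2.23740163e+01  7.92071432e+01 -7.47584976e-03
  7.84687034e+01 -2.82247874e+01]
```

```bash
python3 -m creep '[{"translation":[3.0,2.45,0],"delta_rot":[0,0,0]},{"translation":[3.0,2.45,0],"delta_rot":[0,0,0]},{"translation":[2.6,2.1,0],"delta_rot":[0,0,0]},{"translation":[0.5,0.4,0],"delta_rot":[0,0,0]},{"translation":[0,0,0],"delta_rot":[0,0,0]}]'
python3 - <<'E'
from workcell import readout, optics
import cv2,numpy as np
p,d=optics.grab_frame("top"); cv2.imwrite("pics/top1.png",p[:,:,::-1]); 
s,ds=optics.grab_frame("side"); cv2.imwrite("pics/side1.png",s[:,:,::-1])
a=cv2.resize(p[120:260,300:440,::-1],None,fx=2.8,fy=2.8,interpolation=cv2.INTER_CUBIC)
b=cv2.resize(s[130:270,190:330,::-1],None,fx=2.8,fy=2.8,interpolation=cv2.INTER_CUBIC)
cv2.imwrite("pics/v1.png",np.hstack([a,b])); print(readout.state()['ee_pos'])
E
```

```text
time_s: 1.77
ee_pos: [689.2, -118.8, 256.3]
ee_rot: [-114.6, 89.9, 164.8]
force: [-0.1, -0.8, 0.0]
gripper_width: 90.9
[ 687.28893708 -121.11018773  257.31827006]
```

View pics/v1.png

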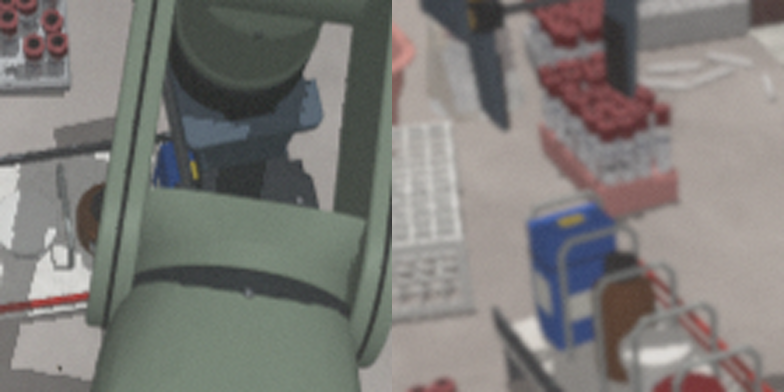

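The side view shows the open jaws above the case, whose top is at about (570,220) in the crop, with the fingers straddling it. Going down.

```bash
python3 -m creep '[{"translation":[0,0,-3],"delta_rot":[0,0,0]},{"translation":[0,0,-3],"delta_rot":[0,0,0]},{"translation":[0,0,-2],"delta_rot":[0,0,0]},{"translation":[0,0,-1],"delta_rot":[0,0,0]},{"translation":[0,0,0],"delta_rot":[0,0,0]}]'
python3 - <<'E'
from workcell import readout, optics
import cv2,numpy as np
s,ds=optics.grab_frame("side")
b=cv2.resize(s[120:260,200:340,::-1],None,fx=4,fy=4,interpolation=cv2.INTER_CUBIC)
cv2.imwrite("pics/v2.png",b); print(readout.state()['ee_pos'],readout.state()['force'])
E
```

```text
time_s: 2.28
ee_pos: [685.6, -121.8, 165.7]
ee_rot: [-106.5, 89.7, 172.6]
force: [-0.6, -0.8, -1.1]
gripper_width: 91.1
[ 687.01347072 -121.77906744  167.79062452] [-0.93001699  0.36649488 -0.36643653]
```

View pics/v2.png

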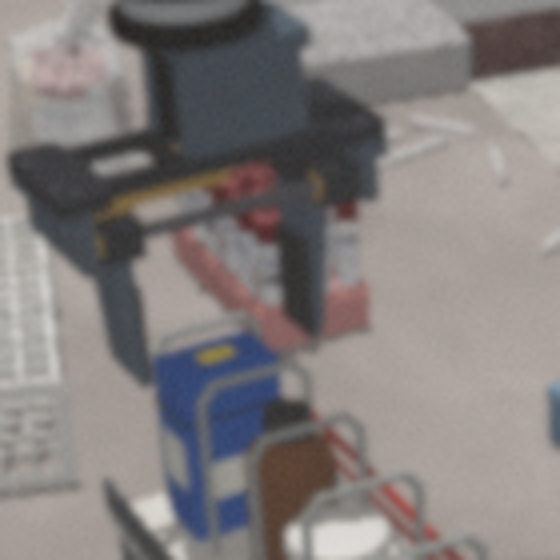

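The picture shows the fingers at about (130,370) and (305,330), astride the case's narrow edges just above the top. I continue down with a small centring shift.

```bash
python3 -m creep '[{"translation":[0.1,0.15,-1.5],"delta_rot":[0,0,0]},{"translation":[0.1,0.05,-1.5],"delta_rot":[0,0,0]},{"translation":[0,0,-1.5],"delta_rot":[0,0,0]},{"translation":[0,0,-0.7],"delta_rot":[0,0,0]},{"translation":[0,0,0],"delta_rot":[0,0,0]}]' && python3 -m creep '[{"translation":[0,0,0],"delta_rot":[0,0,0]},{"translation":[0,0,0],"delta_rot":[0,0,0]},{"translation":[0,0,0],"delta_rot":[0,0,0]},{"translation":[0,0,0],"delta_rot":[0,0,0]},{"translation":[0,0,0],"delta_rot":[0,0,0]}]' -1 25;  python3 -m creep '[{"translation":[0,0,0],"delta_rot":[0,0,0]},{"translation":[0,0,0],"delta_rot":[0,0,0]},{"translation":[0,0,0],"delta_rot":[0,0,0]},{"translation":[0,0,0],"delta_rot":[0,0,0]},{"translation":[0,0,0],"delta_rot":[0,0,0]}]'
```

```text
time_s: 2.75
ee_pos: [689.7, -119.0, 115.9]
ee_rot: [-100.3, 90.0, 178.9]
force: [-0.2, 0.9, -0.1]
gripper_width: 91.3
time_s: 3.17
ee_pos: [690.2, -118.7, 116.7]
ee_rot: [70.0, 90.0, -10.8]
force: [-1.1, 0.9, 0.2]
gripper_width: 61.0
time_s: 3.58
ee_pos: [690.0, -118.7, 116.5]
ee_rot: [47.8, 90.0, -32.9]
force: [-2.2, 0.7, 4.2]
gripper_width: 58.1
```

```bash
python3 -m creep '[{"translation":[0,0,0.5],"delta_rot":[0,0,0]},{"translation":[0,0,1],"delta_rot":[0,0,0]},{"translation":[0,0,1.5],"delta_rot":[0,0,0]},{"translation":[0,0,2],"delta_rot":[0,0,0]},{"translation":[0,0,2],"delta_rot":[0,0,0]}]' && python3 -m creep '[{"translation":[0,0,2],"delta_rot":[0,0,0]},{"translation":[0,0,2],"delta_rot":[0,0,0]},{"translation":[0,0,1],"delta_rot":[0,0,0]},{"translation":[0,0,0.5],"delta_rot":[0,0,0]},{"translation":[0,0,0],"delta_rot":[0,0,0]}]';  python3 - <<'E'
from workcell import readout, optics
import cv2,numpy as np
s,ds=optics.grab_frame("side")
b=cv2.resize(s[100:260,200:340,::-1],None,fx=3.5,fy=3.5,interpolation=cv2.INTER_CUBIC)
cv2.imwrite("pics/v3.png",b); print(readout.state()['ee_pos'],readout.state()['force'])
E
```

```text
time_s: 4.0
ee_pos: [690.0, -118.5, 186.2]
ee_rot: [-117.0, 89.9, 162.2]
force: [0.7, 0.3, -1.8]
gripper_width: 57.8
time_s: 4.42
ee_pos: [690.5, -118.7, 241.9]
ee_rot: [72.0, 89.9, -8.8]
force: [0.1, 0.6, -0.9]
gripper_width: 57.9
[ 690.02132994 -118.60931919  240.54164128] [-0.38366547 -0.03196534 -2.64611006]
```

View pics/v3.png

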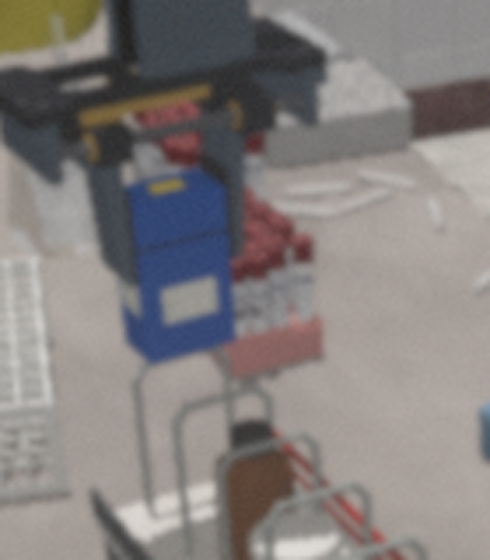

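The case is held upright, with its lower edge at about (190,355) in the crop, clear above the hoops. I bring it forward and left at this height.

```bash
python3 -m creep '[{"translation":[-1,0.5,0],"delta_rot":[0,0,0]},{"translation":[-2,1,0],"delta_rot":[0,0,0]},{"translation":[-3,1.5,0],"delta_rot":[0,0,0]},{"translation":[-3,1.5,0],"delta_rot":[0,0,0]},{"translation":[-3,1.5,0],"delta_rot":[0,0,0]}]' && python3 -m creep '[{"translation":[-3,1.5,0],"delta_rot":[0,0,0]},{"translation":[-3,1.5,0],"delta_rot":[0,0,0]},{"translation":[-3,1.5,0],"delta_rot":[0,0,0]},{"translation":[-2,1.2,-1],"delta_rot":[0,0,0]},{"translation":[-2,1.2,-2],"delta_rot":[0,0,0]}]' && python3 -m creep '[{"translation":[0,0,-3],"delta_rot":[0,0,0]},{"translation":[0,0,-3],"delta_rot":[0,0,0]},{"translation":[0,0,-3],"delta_rot":[0,0,0]},{"translation":[0,0,-2],"delta_rot":[0,0,0]},{"translation":[0,0,-1],"delta_rot":[0,0,0]}]' && python3 -m creep '[{"translation":[0,0,0],"delta_rot":[0,0,0]},{"translation":[0,0,0],"delta_rot":[0,0,0]}]';  python3 - <<'E'
from workcell import readout, optics
import cv2,numpy as np
s,ds=optics.grab_frame("side")
b=cv2.resize(s[120:360,270:480,::-1],None,fx=2.5,fy=2.5,interpolation=cv2.INTER_CUBIC)
cv2.imwrite("pics/v4.png",b); print(readout.state()['ee_pos'],readout.state()['force'])
E
```

```text
time_s: 4.88
ee_pos: [567.9, -58.1, 238.8]
ee_rot: [-108.8, 89.8, 170.4]
force: [0.6, 0.2, -1.4]
gripper_width: 58.1
time_s: 5.3
ee_pos: [439.3, 11.0, 211.4]
ee_rot: [82.9, 89.8, 2.2]
force: [1.1, 0.5, -1.8]
gripper_width: 58.2
time_s: 5.72
ee_pos: [436.8, 10.4, 87.3]
ee_rot: [-99.4, 89.6, 179.8]
force: [-0.6, 0.5, -1.8]
gripper_width: 57.6
time_s: 5.88
ee_pos: [439.2, 10.4, 90.0]
ee_rot: [-99.8, 89.8, 179.4]
force: [-0.4, 0.1, -0.5]
gripper_width: 57.9
[440.05894097  10.35556157  90.86571763] [-0.5025278   0.13905209 -2.23987663]
```

View pics/v4.png

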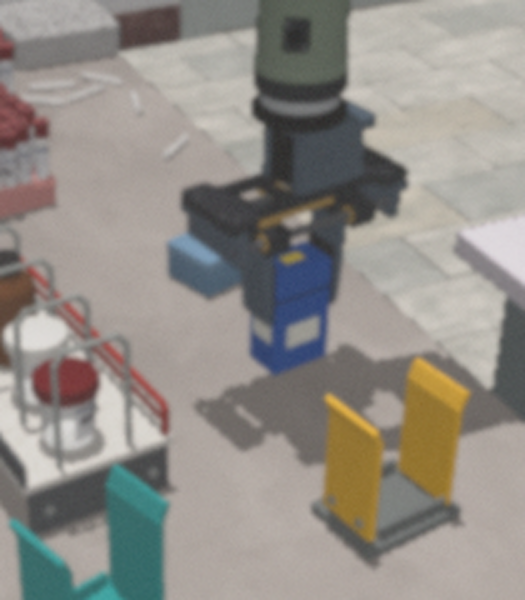

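The case hangs upright over the bare bench with its bottom about 24 mm up. I lower it gently until it touches.

```bash
python3 -m creep '[{"translation":[0,0,-0.6],"delta_rot":[0,0,0]},{"translation":[0,0,-0.6],"delta_rot":[0,0,0]},{"translation":[0,0,-0.4],"delta_rot":[0,0,0]},{"translation":[0,0,-0.3],"delta_rot":[0,0,0]},{"translation":[0,0,-0.2],"delta_rot":[0,0,0]}]' ;python3 -m creep '[{"translation":[0,0,-0.1],"delta_rot":[0,0,0]},{"translation":[0,0,-0.1],"delta_rot":[0,0,0]},{"translation":[0,0,0],"delta_rot":[0,0,0]}]'
```

```text
time_s: 6.35
ee_pos: [439.9, 10.4, 69.6]
ee_rot: [-104.0, 90.0, 175.3]
force: [-0.1, -0.5, -0.9]
gripper_width: 57.9
time_s: 6.6
ee_pos: [440.1, 10.3, 67.9]
ee_rot: [84.2, 90.0, 3.4]
force: [-0.7, 0.3, -1.6]
gripper_width: 58.0
```

```bash
python3 -m creep '[{"translation":[0,0,-0.1],"delta_rot":[0,0,0]},{"translation":[0,0,0],"delta_rot":[0,0,0]}]' ;python3 -m creep '[{"translation":[0,0,-0.1],"delta_rot":[0,0,0]},{"translation":[0,0,0],"delta_rot":[0,0,0]}]';python3 -c "
from workcell import readout
s=readout.state();print(s['ee_pos'],s['force'])"
```

```text
time_s: 6.77
ee_pos: [440.1, 10.4, 67.0]
ee_rot: [87.7, 90.0, 7.0]
force: [-0.1, -0.4, -1.0]
gripper_width: 57.9
time_s: 6.93
ee_pos: [440.3, 10.4, 66.5]
ee_rot: [82.2, 90.0, 1.4]
force: [-0.7, -0.6, 4.6]
gripper_width: 58.1
[440.32269589  10.37161188  66.47814517] [-0.69134316 -0.57004571  4.5680031 ]
```

Contact is felt: fz went from -1 to +4.6 N. Release.

```bash
python3 -m creep '[{"translation":[0,0,0],"delta_rot":[0,0,0]},{"translation":[0,0,0],"delta_rot":[0,0,0]},{"translation":[0,0,0],"delta_rot":[0,0,0]},{"translation":[0,0,0],"delta_rot":[0,0,0]},{"translation":[0,0,0],"delta_rot":[0,0,0]}]' 1; python3 -m creep '[{"translation":[0,0,0],"delta_rot":[0,0,0]},{"translation":[0,0,0],"delta_rot":[0,0,0]},{"translation":[0,0,1],"delta_rot":[0,0,0]},{"translation":[0,0,3],"delta_rot":[0,0,0]},{"translation":[0,0,3],"delta_rot":[0,0,0]}]';python3 -m creep '[{"translation":[0,0,3],"delta_rot":[0,0,0]},{"translation":[0,0,3],"delta_rot":[0,0,0]},{"translation":[0,0,2],"delta_rot":[0,0,0]},{"translation":[0,0,0],"delta_rot":[0,0,0]}]';  python3 - <<'E'
from workcell import readout, optics
import cv2,numpy as np
from h import *
s,ds=optics.grab_frame("side");s=s[:,:,::-1].copy(); cv2.imwrite("pics/side5.png",s)
p,d=optics.grab_frame("top");p=p[:,:,::-1].copy(); cv2.imwrite("pics/top5.png",p)
b=cv2.resize(s[190:310,330:450],None,fx=3.3,fy=3.3); c=cv2.resize(p[230:350,250:370],None,fx=3.3,fy=3.3)
cv2.imwrite("pics/v5.png",np.hstack([b,c])); print(readout.state()['ee_pos'],readout.state()['force'])
hs=cv2.cvtColor(s,cv2.COLOR_BGR2HSV); u,v=proj("side",(440,10,100)); print(u,v)
m=np.zeros((480,640),np.uint8); u,v=int(u),int(v); m[v-15:v+15,u-25:u+25]=cv2.inRange(hs,(20,100,100),(35,255,255))[v-15:v+15,u-25:u+25]
uv=np.argwhere(m).mean(0)[::-1]; print("mark",uv,ray("side",uv,100))
P=cloud("side",ds); q=P[v-30:v+40,u-40:u+40].reshape(-1,3); q=q[(q[:,2]>95)&(q[:,2]<104)]; print(len(q),cv2.minAreaRect(q[:,:2].astype(np.float32)))
E
```

```text
time_s: 7.35
ee_pos: [440.1, 10.3, 65.9]
ee_rot: [85.1, 90.0, 4.4]
force: [0.4, 0.6, -0.1]
gripper_width: 88.5
time_s: 7.77
ee_pos: [438.9, 10.4, 135.8]
ee_rot: [-99.5, 89.8, 179.7]
force: [1.1, -0.2, 0.1]
gripper_width: 91.1
time_s: 8.1
ee_pos: [442.7, 10.4, 220.3]
ee_rot: [81.0, 89.5, 0.2]
force: [0.8, 0.4, 0.3]
gripper_width: 90.9
[440.16021368  10.35292077 216.27585355] [ 0.79853521 -0.16399955 -0.6301598 ]
384.8369973526476 231.9242099794154
mark [385.5 232.5] [439.84036134  12.67917087 100.        ]
278 ((442.2507629394531, 13.932507514953613), (58.02310562133789, 41.276405334472656), 10.366290092468262)
```

View pics/v5.png

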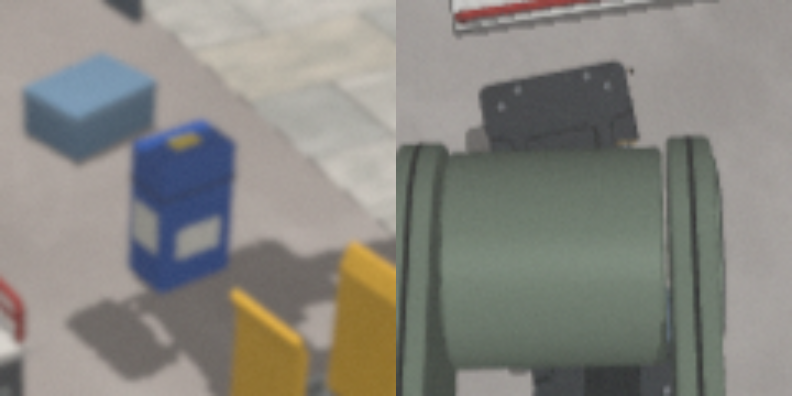

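The case stands upright and free at about (385,232) in the side image. The side camera reads its y about 2–3 mm high compared with the TCP, so I put the carrier at about (455, 203) with yaw about 9.6°. I now turn the tool 90° above the case.

```bash
python3 -m creep '[{"translation":[0,0,0],"delta_rot":[0,0,0.12]},{"translation":[0,0,0],"delta_rot":[0,0,0.12]},{"translation":[0,0,0],"delta_rot":[0,0,0.12]},{"translation":[0,0,0],"delta_rot":[0,0,0.12]},{"translation":[0,0,0],"delta_rot":[0,0,0.12]}]' && python3 -m creep '[{"translation":[0,0,0],"delta_rot":[0,0,0.12]},{"translation":[0,0,0],"delta_rot":[0,0,0.12]},{"translation":[0,0,0],"delta_rot":[0,0,0.12]},{"translation":[0,0,0],"delta_rot":[0,0,0.12]},{"translation":[0,0,0],"delta_rot":[0,0,0.12]}]' && python3 -m creep '[{"translation":[0,0,0],"delta_rot":[0,0,0.12]},{"translation":[0,0,0],"delta_rot":[0,0,0.12]},{"translation":[0,0,0],"delta_rot":[0,0,0.12]},{"translation":[0,0,0],"delta_rot":[0,0,0.01]},{"translation":[0,0,0],"delta_rot":[0,0,0]}]' && python3 -m creep '[{"translation":[0,0,0],"delta_rot":[0,0,0]},{"translation":[0,0,0],"delta_rot":[0,0,0]}]'
cat > st.py <<'E'
from workcell import readout
from scipy.spatial.transform import Rotation as Ro
import numpy as np
st=readout.state(); R=Ro.from_euler('xyz',st['ee_rot'],degrees=True).as_matrix(); print(st['ee_pos'].round(1),R[:,0].round(3), "yaw",np.degrees(np.arctan2(R[1,1],R[0,1])),st['force'].round(1),st['qpos'].round(0),st['time_s'])
E
python3 st.py
```

```text
time_s: 8.62
ee_pos: [438.9, 10.4, 214.0]
ee_rot: [-135.0, 89.8, 178.9]
force: [-0.7, 0.7, -0.1]
gripper_width: 91.1
time_s: 9.03
ee_pos: [438.9, 10.4, 214.0]
ee_rot: [-169.7, 89.8, 178.6]
force: [-0.3, 0.0, -0.6]
gripper_width: 91.1
time_s: 9.45
ee_pos: [439.3, 10.4, 214.6]
ee_rot: [168.9, 89.8, 177.9]
force: [-0.5, 0.6, -0.2]
gripper_width: 91.1
time_s: 9.62
ee_pos: [439.8, 10.4, 215.4]
ee_rot: [165.0, 89.9, 174.1]
force: [-1.2, 0.5, -0.1]
gripper_width: 91.3
[439.8  10.4 215.4] [-0.001  0.    -1.   ] yaw 99.08195714537659 [-1.2  0.5 -0.1] [ -0.   7. 107.   0.  66. -99.] 9.6167
```

```bash
python3 -m creep '[{"translation":[0.04,0.1,-2.5],"delta_rot":[0,0,0.005]},{"translation":[0,0,-3],"delta_rot":[0,0,0]},{"translation":[0,0,-2],"delta_rot":[0,0,0]},{"translation":[0,0,-1],"delta_rot":[0,0,0]},{"translation":[0,0,0],"delta_rot":[0,0,0]}]';  python3 - <<'E'
from workcell import readout, optics
import cv2,numpy as np
s,ds=optics.grab_frame("side")
b=cv2.resize(s[160:310,320:470,::-1],None,fx=3.5,fy=3.5,interpolation=cv2.INTER_CUBIC)
cv2.imwrite("pics/v6.png",b)
E
python3 st.py
```

```text
time_s: 10.03
ee_pos: [438.6, 11.4, 128.7]
ee_rot: [169.7, 89.7, 179.1]
force: [-0.0, -1.0, 0.3]
gripper_width: 91.0
[439.7  11.4 130.1] [-0.003  0.    -1.   ] yaw 99.41360988472701 [-0.4  0.5 -0.3] [ -0.  12. 115.   0.  54. -99.] 10.0833
```

View pics/v6.png

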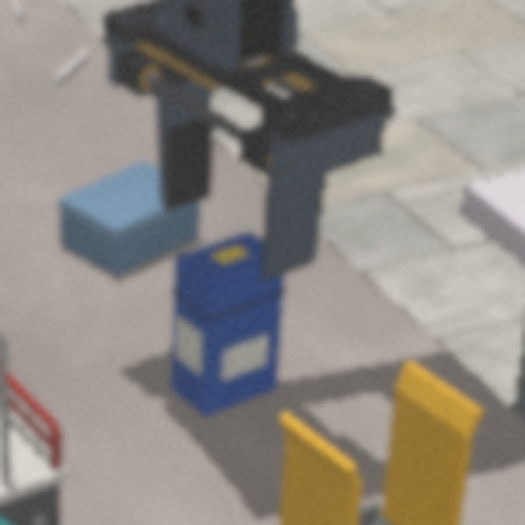

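The fingers are on the broad-face sides, at about (185,200) and (290,270) in the crop, and the case lies between them. I go down and grip.

```bash
python3 -m creep '[{"translation":[0,0,-2],"delta_rot":[0,0,0]},{"translation":[0,0,-2],"delta_rot":[0,0,0]},{"translation":[0,0,-1.5],"delta_rot":[0,0,0]},{"translation":[0,0,-0.8],"delta_rot":[0,0,0]},{"translation":[0,0,0],"delta_rot":[0,0,0]}]'; python3 -m creep '[{"translation":[0,0,0],"delta_rot":[0,0,0]},{"translation":[0,0,0],"delta_rot":[0,0,0]},{"translation":[0,0,0],"delta_rot":[0,0,0]},{"translation":[0,0,0],"delta_rot":[0,0,0]},{"translation":[0,0,0],"delta_rot":[0,0,0]}]' -1 25;  python3 -m creep '[{"translation":[0,0,0],"delta_rot":[0,0,0]},{"translation":[0,0,0],"delta_rot":[0,0,0]},{"translation":[0,0,0],"delta_rot":[0,0,0]},{"translation":[0,0,0],"delta_rot":[0,0,0]},{"translation":[0,0,0],"delta_rot":[0,0,0]}]'; python3 st.py
```

```text
time_s: 10.5
ee_pos: [440.2, 11.4, 67.4]
ee_rot: [166.8, 89.9, 176.2]
force: [0.4, -0.5, 0.1]
gripper_width: 91.7
time_s: 10.92
ee_pos: [440.9, 11.3, 68.6]
ee_rot: [-6.0, 89.9, 3.4]
force: [0.3, 0.5, 0.6]
gripper_width: 61.0
time_s: 11.33
ee_pos: [440.6, 11.3, 68.0]
ee_rot: [-8.7, 90.0, 0.8]
force: [-0.9, -0.7, -0.1]
gripper_width: 37.9
[440.6  11.3  68. ] [ 0.  0. -1.] yaw 99.46690997764917 [-0.9 -0.7 -0.1] [ -0.  17. 119.   0.  44. -99.] 11.3333
```

Gripped: opening 37.9 mm, TCP z 68 with the case on the bench. Lift and move over the carrier.

```bash
python3 -m creep '[{"translation":[0,0,0.5],"delta_rot":[0,0,0]},{"translation":[0,0,1.5],"delta_rot":[0,0,0]},{"translation":[0,0,3],"delta_rot":[0,0,0]},{"translation":[0,0,3],"delta_rot":[0,0,0]},{"translation":[0,0,3],"delta_rot":[0,0,0]}]' && python3 -m creep '[{"translation":[0,0,2],"delta_rot":[0,0,0]},{"translation":[0,0.5,1],"delta_rot":[0,0,0]},{"translation":[0.2,1.5,0.5],"delta_rot":[0,0,0]},{"translation":[0.2,3,0],"delta_rot":[0,0,0]},{"translation":[0.2,3,0],"delta_rot":[0,0,0]}]' && python3 -m creep '[{"translation":[0.2,3,0],"delta_rot":[0,0,0]},{"translation":[0.2,3,0],"delta_rot":[0,0,0]},{"translation":[0.2,3,0],"delta_rot":[0,0,0]},{"translation":[0.2,2.2,0],"delta_rot":[0,0,0]},{"translation":[0,0,0],"delta_rot":[0,0,0]}]' && python3 -m creep '[{"translation":[0,0,0],"delta_rot":[0,0,0]},{"translation":[0,0,0],"delta_rot":[0,0,0]}]';python3 st.py;  python3 - <<'E'
from workcell import readout, optics
import cv2,numpy as np
s,ds=optics.grab_frame("side"); p,d=optics.grab_frame("top")
cv2.imwrite("pics/side7.png",s[:,:,::-1]);cv2.imwrite("pics/top7.png",p[:,:,::-1]); np.save("pics/side7d.npy",ds)
b=cv2.resize(s[180:350,350:500,::-1],(495,561),interpolation=cv2.INTER_CUBIC)
c=cv2.resize(p[255:345,180:270,::-1],(300,300)); c=np.vstack([c,np.zeros((261,300,3),np.uint8)])
cv2.imwrite("pics/v7.png",np.hstack([b,c]))
E
```

```text
time_s: 11.75
ee_pos: [439.7, 11.4, 179.1]
ee_rot: [163.3, 89.9, 172.7]
force: [1.4, 0.6, -1.6]
gripper_width: 37.9
time_s: 12.17
ee_pos: [446.4, 91.8, 213.6]
ee_rot: [10.3, 90.0, 19.6]
force: [-0.0, 0.5, -2.8]
gripper_width: 37.9
time_s: 12.58
ee_pos: [454.6, 207.0, 212.8]
ee_rot: [79.9, 89.9, 89.5]
force: [0.4, 0.1, -2.0]
gripper_width: 37.7
time_s: 12.75
ee_pos: [454.0, 202.8, 212.7]
ee_rot: [-150.9, 89.9, -141.4]
force: [0.2, -1.0, -2.0]
gripper_width: 37.6
[454.  202.8 212.7] [-0.001 -0.001 -1.   ] yaw 99.48407962086978 [ 0.2 -1.  -2. ] [ 23.  12. 101.  -0.  67. -77.] 12.75
```

View pics/v7.png

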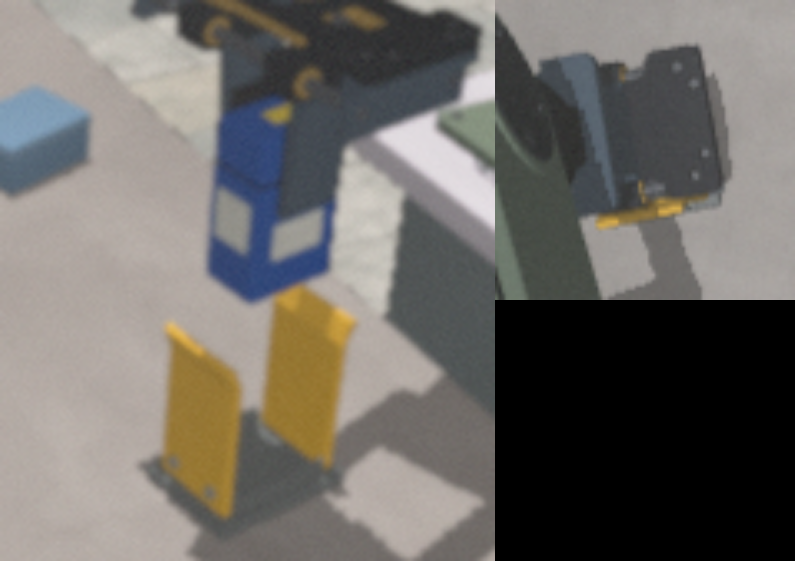

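Run:
```python
import cv2,numpy as np
from h import *
s=cv2.imread("pics/side7.png"); hs=cv2.cvtColor(s,cv2.COLOR_BGR2HSV); P=cloud("side",np.load("pics/side7d.npy"))
th=np.radians(9.6); ex=np.array([np.cos(th),np.sin(th)]); ey=np.array([-ex[1],ex[0]])
def fr(q): q=q[:,:2]-[454,202.8]; return np.c_[q@ex,q@ey]
# crop scale 3.3: label narrow face ~ crop(232,220); broad label crop (300,235), use patches below label
for n,(x0,y0,x1,y1) in {"narrow":(213,190,250,270),"broad":(268,245,325,270)}.items():
    q=P[180+int(y0/3.3):180+int(y1/3.3),350+int(x0/3.3):350+int(x1/3.3)].reshape(-1,3); f=fr(q); print(n,np.median(f,0).round(1),np.percentile(f,[3,97],0).round(1).tolist(),np.median(q[:,2]).round(0))
mk=cv2.inRange(hs,(12,120,90),(35,255,255))>0
for n,(x0,y0,x1,y1) in {"far":(398,283,425,337),"near":(429,272,458,322)}.items():
    mm=np.zeros_like(mk); mm[y0:y1,x0:x1]=1; q=P[mk&mm]; q=q[(q[:,2]>25)&(q[:,2]<92)]; f=fr(q); print(n,len(q),np.median(f,0).round(1),np.percentile(f,[2,98],0).round(1).tolist())
```

```text
narrow [29.4  1.4] [[27.3, -13.0], [31.6, 14.9]] 185.0
broad [-1.5 20.7] [[-20.5, 18.7], [17.7, 22.2]] 167.0
far 596 [42.4  7.9] [[38.4, -19.5], [44.4, 30.5]]
near 601 [-33.5   6.7] [[-36.3, -20.2], [-31.1, 30.2]]
```

In the same side view, the bay lies about +1 mm along and +1 to 3 mm across from the held case. I correct by (+0.07, +0.16) cm and lower.

```bash
python3 -m creep '[{"translation":[0.07,0.16,0],"delta_rot":[0,0,0]},{"translation":[0,0,-1],"delta_rot":[0,0,0]},{"translation":[0,0,-2],"delta_rot":[0,0,0]},{"translation":[0,0,-2],"delta_rot":[0,0,0]},{"translation":[0,0,-1],"delta_rot":[0,0,0]}]' && python3 -m creep '[{"translation":[0,0,0],"delta_rot":[0,0,0]},{"translation":[0,0,0],"delta_rot":[0,0,0]}]';python3 st.py;  python3 - <<'E'
from workcell import readout, optics
import cv2,numpy as np
s,ds=optics.grab_frame("side")
cv2.imwrite("pics/side8.png",s[:,:,::-1])
b=cv2.resize(s[200:350,370:490,::-1],None,fx=4,fy=4,interpolation=cv2.INTER_CUBIC)
cv2.imwrite("pics/v8.png",b)
E
```

```text
time_s: 13.27
ee_pos: [453.8, 203.9, 150.4]
ee_rot: [-167.6, 89.8, -158.2]
force: [-0.2, -0.5, -2.2]
gripper_width: 38.0
time_s: 13.43
ee_pos: [455.1, 204.7, 152.6]
ee_rot: [-170.3, 89.9, -160.9]
force: [-0.2, 0.2, -3.1]
gripper_width: 38.1
[455.1 204.7 152.6] [-0.001 -0.    -1.   ] yaw 99.44289294514769 [-0.2  0.2 -3.1] [ 23.  15. 106.   0.  59. -77.] 13.4333
```

View pics/v8.png

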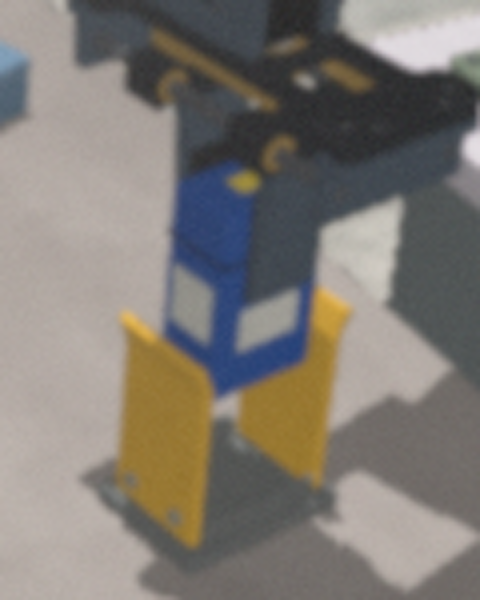

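The case has entered between the plates, with its bottom corner at about (220,395) in the crop, and there is no side force. I keep lowering.

```bash
python3 -m creep '[{"translation":[0,0,-1],"delta_rot":[0,0,0]},{"translation":[0,0,-1.5],"delta_rot":[0,0,0]},{"translation":[0,0,-1.2],"delta_rot":[0,0,0]},{"translation":[0,0,-1],"delta_rot":[0,0,0]},{"translation":[0,0,-0.5],"delta_rot":[0,0,0]}]' && python3 -m creep '[{"translation":[0,0,-0.4],"delta_rot":[0,0,0]},{"translation":[0,0,-0.4],"delta_rot":[0,0,0]},{"translation":[0,0,-0.3],"delta_rot":[0,0,0]},{"translation":[0,0,0],"delta_rot":[0,0,0]}]';python3 st.py; python3 -m creep '[{"translation":[0,0,-0.3],"delta_rot":[0,0,0]},{"translation":[0,0,-0.2],"delta_rot":[0,0,0]},{"translation":[0,0,0],"delta_rot":[0,0,0]}]';python3 st.py
```

```text
time_s: 13.9
ee_pos: [454.9, 204.8, 100.0]
ee_rot: [-171.5, 89.9, -162.0]
force: [-0.1, 0.7, -1.8]
gripper_width: 37.9
time_s: 14.23
ee_pos: [455.1, 204.9, 89.7]
ee_rot: [176.7, 90.0, -173.9]
force: [-0.7, -0.2, -2.3]
gripper_width: 38.0
[455.1 204.9  89.7] [-0. -0. -1.] yaw 99.46773531262725 [-0.7 -0.2 -2.3] [ 23.  19. 111.   0.  50. -77.] 14.2333
time_s: 14.48
ee_pos: [455.1, 204.9, 84.7]
ee_rot: [-179.8, 90.0, -170.4]
force: [-0.6, -0.5, -1.7]
gripper_width: 37.8
[455.1 204.9  84.7] [-0. -0. -1.] yaw 99.46684503212457 [-0.6 -0.5 -1.7] [ 23.  20. 111.   0.  49. -77.] 14.4833
```

Bottom at about z = 16–17 mm, below the lip tops, and nothing touched. The last few millimetres go slowly.

```bash
python3 -m creep '[{"translation":[0,0,-0.2],"delta_rot":[0,0,0]},{"translation":[0,0,-0.2],"delta_rot":[0,0,0]},{"translation":[0,0,0],"delta_rot":[0,0,0]}]';python3 -m creep '[{"translation":[0,0,-0.1],"delta_rot":[0,0,0]},{"translation":[0,0,0],"delta_rot":[0,0,0]}]';python3 -m creep '[{"translation":[0,0,-0.1],"delta_rot":[0,0,0]},{"translation":[0,0,0],"delta_rot":[0,0,0]}]';python3 st.py
```

```text
time_s: 14.73
ee_pos: [455.0, 204.9, 80.6]
ee_rot: [-176.5, 90.0, -167.1]
force: [1.0, 0.4, -1.3]
gripper_width: 37.8
time_s: 14.9
ee_pos: [455.1, 204.9, 79.8]
ee_rot: [170.8, 90.0, -179.7]
force: [-0.1, -0.1, -1.8]
gripper_width: 38.0
time_s: 15.07
ee_pos: [455.1, 204.9, 78.9]
ee_rot: [165.5, 90.0, 174.9]
force: [0.4, -0.5, -2.5]
gripper_width: 38.2
[455.1 204.9  78.9] [-0.  0. -1.] yaw 99.46429119372195 [ 0.4 -0.5 -2.5] [ 23.  20. 111.   0.  48. -77.] 15.0667
```

```bash
python3 -m creep '[{"translation":[0,0,-0.1],"delta_rot":[0,0,0]},{"translation":[0,0,0],"delta_rot":[0,0,0]}]';python3 -m creep '[{"translation":[0,0,-0.05],"delta_rot":[0,0,0]},{"translation":[0,0,0],"delta_rot":[0,0,0]}]';python3 st.py
```

```text
time_s: 15.23
ee_pos: [455.3, 205.0, 78.0]
ee_rot: [26.3, 90.0, 35.8]
force: [0.6, -0.3, -1.9]
gripper_width: 38.0
time_s: 15.4
ee_pos: [455.3, 205.0, 78.0]
ee_rot: [23.2, 90.0, 32.7]
force: [-1.3, -0.8, 4.2]
gripper_width: 38.1
[455.3 205.   78. ] [ 0.  0. -1.] yaw 99.46520562504082 [-1.3 -0.8  4.2] [ 23.  20. 111.   0.  48. -77.] 15.4
```

Floor contact at TCP z = 78.0, as expected (68 + 10 mm). I check the placing in a picture before letting go.

Run:
```python
from workcell import readout, optics
import cv2,numpy as np
s,ds=optics.grab_frame("side")
cv2.imwrite("pics/v9.png",cv2.resize(s[215:350,370:490,::-1],None,fx=4,fy=4,interpolation=cv2.INTER_CUBIC))
```

```text
(no output)
```

View pics/v9.png

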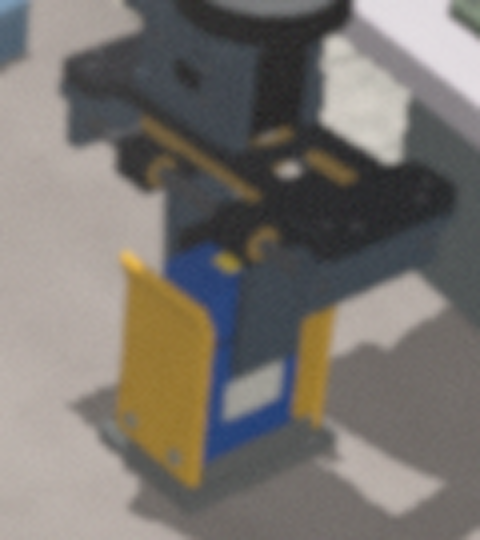

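The case sits fully down between the plates, with its lower edge just above the lip at (250,445) in the crop. Release and retreat straight up.

```bash
python3 -m creep '[{"translation":[0,0,0],"delta_rot":[0,0,0]},{"translation":[0,0,0],"delta_rot":[0,0,0]},{"translation":[0,0,0],"delta_rot":[0,0,0]},{"translation":[0,0,0],"delta_rot":[0,0,0]},{"translation":[0,0,0],"delta_rot":[0,0,0]}]' 1; python3 -m creep '[{"translation":[0,0,0],"delta_rot":[0,0,0]},{"translation":[0,0,0],"delta_rot":[0,0,0]},{"translation":[0,0,1],"delta_rot":[0,0,0]},{"translation":[0,0,2],"delta_rot":[0,0,0]},{"translation":[0,0,3],"delta_rot":[0,0,0]}]';python3 -m creep '[{"translation":[0,0,3],"delta_rot":[0,0,0]},{"translation":[0,0,3],"delta_rot":[0,0,0]},{"translation":[0,0,3],"delta_rot":[0,0,0]},{"translation":[0,-3,1],"delta_rot":[0,0,0]},{"translation":[0,-3,0],"delta_rot":[0,0,0]}]';python3 -m creep '[{"translation":[0,-4,0],"delta_rot":[0,0,0]},{"translation":[0,-4,0],"delta_rot":[0,0,0]},{"translation":[0,-4,0],"delta_rot":[0,0,0]},{"translation":[0,-2,0],"delta_rot":[0,0,0]},{"translation":[0,-1,0],"delta_rot":[0,0,0]}]';python3 -m creep '[{"translation":[0,0,0],"delta_rot":[0,0,0]},{"translation":[0,0,0],"delta_rot":[0,0,0]},{"translation":[0,0,0],"delta_rot":[0,0,0]}]'
python3 - <<'E'
from workcell import readout, optics
import cv2,numpy as np
s,ds=optics.grab_frame("side"); p,d=optics.grab_frame("top")
cv2.imwrite("pics/side10.png",s[:,:,::-1]);cv2.imwrite("pics/top10.png",p[:,:,::-1])
np.save("pics/top10d.npy",d)
b=cv2.resize(s[190:350,340:490,::-1],(400,427),interpolation=cv2.INTER_CUBIC)
c=cv2.resize(p[255:345,180:270,::-1],(400,400)); c=np.vstack([c,np.zeros((27,400,3),np.uint8)])
cv2.imwrite("pics/v10.png",np.hstack([b,c]))
E
```

```text
time_s: 15.87
ee_pos: [455.2, 205.0, 77.3]
ee_rot: [149.2, 90.0, 158.7]
force: [-0.6, 0.6, 0.4]
gripper_width: 68.6
time_s: 16.28
ee_pos: [453.6, 204.3, 136.8]
ee_rot: [-167.6, 89.7, -158.1]
force: [0.3, 0.2, 0.3]
gripper_width: 91.3
time_s: 16.7
ee_pos: [457.0, 145.7, 241.7]
ee_rot: [7.4, 89.5, 17.1]
force: [0.1, -0.2, -0.2]
gripper_width: 91.4
time_s: 17.12
ee_pos: [454.9, -7.5, 238.4]
ee_rot: [-39.3, 89.9, -30.0]
force: [0.9, 0.1, 0.8]
gripper_width: 91.0
time_s: 17.37
ee_pos: [455.3, -3.9, 237.7]
ee_rot: [67.6, 89.9, 77.1]
force: [0.4, 1.8, 0.5]
gripper_width: 91.2
```

View pics/v10.png

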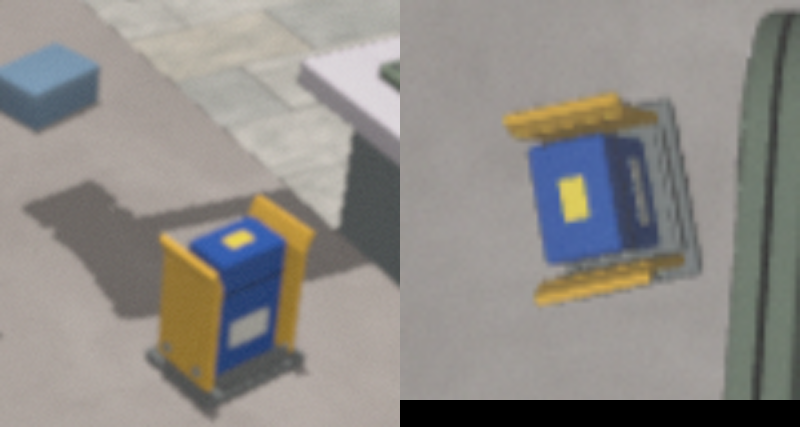

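View pics/top10.png

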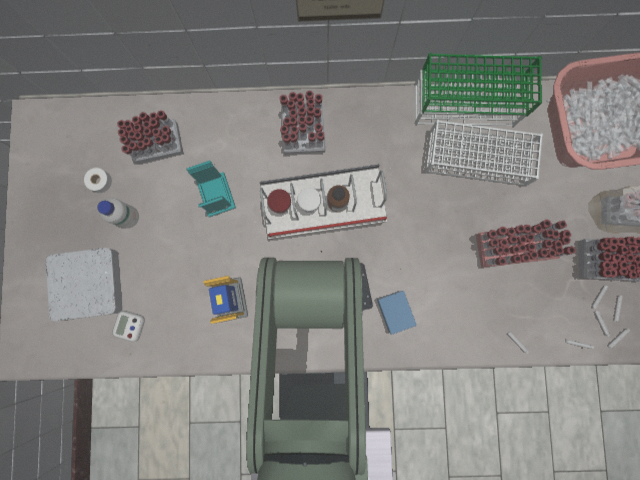

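```bash
python3 - <<'E'
import cv2,numpy as np
from h import *
a=cv2.imread("pics/top10.png"); hsv=cv2.cvtColor(a,cv2.COLOR_BGR2HSV); P=cloud("top",np.load("pics/top10d.npy"))
m=np.zeros((480,640),bool); m[275:325,205:245]=1
q=P[m&(P[...,2]>102)&(P[...,2]<118)&((cv2.inRange(hsv,(100,100,40),(130,255,255))>0)|(cv2.inRange(hsv,(20,100,100),(35,255,255))>0))&(P[...,0]>425)&(P[...,0]<487)]
b=q[:,:3]; print(len(b),b.mean(0),cv2.minAreaRect(b[:,:2].astype(np.float32)))
A=np.c_[b[:,:2]-b[:,:2].mean(0),np.ones(len(b))]; print("tilt",np.linalg.lstsq(A,b[:,2],rcond=None)[0])
E
python3 st.py
```

```text
438 [455.89133515 203.38122651 110.27294943] ((456.0798645019531, 203.98291015625), (56.321510314941406, 36.8209228515625), 9.790759086608887)
tilt [2.38037913e-03 1.87185619e-02 1.10272949e+02]
[455.3  -3.7 237.5] [-0.     0.001 -1.   ] yaw 99.57920103507416 [0.  1.  0.5] [  -2.    7.  103.    0.   70. -102.] 17.4667
```

The top view puts the case at (456, 203.7) and the bay at (456, 202). The case's top is at z = 110 mm and level, and the other things look unmoved.

```bash
python3 -c "
from workcell import env
print(env.job_done())"
```

```text
the job is handed in; nothing more can be done
None
```

The slide case is standing in the yellow carrier, upright and let go, and the job is handed in; no verdict was reported.

**What I did:** I gripped the case by its narrow edges and lifted it about 124 mm, clear of the hoops. I carried it over the rail, stood it on the bare bench at about (440, 10) mm and let go. I then turned the tool 90°, took the case by its broad faces and lowered it between the yellow plates until it touched the floor. After letting go I moved the arm away, handing in at about 17.5 s of the 64 s allowed.

**Last checks:**
- **Height and level:** the case's top is at z = 110 mm, which is fully down, and it measures within about 0.02 rad of level.
- **Position:** in the top view its centre is within about 2.5 mm of the bay centre.
- **Other things:** the bottle, both cups, the cardboard box and the turquoise carrier look unmoved in the last pictures; I did not measure them again.
- **Rail:** no force reading during the carry pointed to a knock.

**Disagreement:** the two cameras put the bay's crosswise position 2 to 4 mm apart, and I aimed between them. That leaves a small uncertainty on the 2.5 mm figure, well inside the 12 mm allowed across.

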